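# Shuttle the stud carrier to the drilling station

## Robot

A 7-joint arm with a two-finger parallel gripper is mounted at the origin on the work surface. World frame = base frame: x ahead of the robot, y to its left, z up, the work surface at z = 0. Lengths are in m, angles in rad, forces in N, time in s.
With the tool pointing down it reaches from about 0.4 to 0.875 m from the base axis. Payload 6.5 kg.
Tool frame: the origin (TCP) lies midway between the tips of the shut fingers; the grasp point (between the pads) lies 19 mm behind it; z points along the fingers, y is the line along which they close (so a half turn about z gives the same grasp; the last joint's range is limited). The gripper opens to 85 mm and grips with 20 to 120 N. Pads are 22 mm wide; open, the fingers measure 114 mm over their backs; the gripper's body (76 mm by 85 mm) begins 54 mm behind the grasp point. The pads swing forward as they close: fully open they stand 13 mm farther back than shut.
Start: joints at [-1.359, 0.536, -0.004, 1.538, 0.003, 1.067, -0.071], TCP at [0.178, 0.625, 0.21] pointing down, gripper open.
Joint ranges: [-2.7, 2.7], [-0.37, 2.16], [-1.27, 1.26], [0.24, 2.4], [-1.31, 4.45], [0.19, 1.91], [-2.76, 2.76]. Speed limits (rad/s): [2.39, 2.39, 3.14, 3.14, 3.14, 3.14, 3.14].

## Interface

Orientations are given as a rotation vector (axis times angle).
In Python, from bench import manip, imaging gives the robot as it stands.
- The arm moves only by the tool jog_arm, never from a script. Its argument "moves" is a list of rows, each an object with "offset": the shift along the tool's x, y, z in mm, a list of three; "rot": the turn, a rotation vector about the tool's x, y, z in rad, a list of three; "grip": the closure, from -1 (fully open) to 1 (shut), so that 0 is half open. In form: [{"offset": [tx, ty, tz], "rot": [ax, ay, az], "grip": grip}, ...]. A call has 1 to 20 rows; each row shifts and turns the commanded pose from where the row before left it, along the tool's axes as they then stand; what a row does not reach is not made up. A row lasts 1/12 s, in which the tool goes at most 41.7 mm and 7.16 degrees, less where a joint would pass 70% of its speed; a pose out of reach is approached as far as the arm can. A call is refused whole if a number of a shift passes 41.7 or a number of a turn 0.125, either way. A call with a gripper value outside its range is refused whole. The fingers move at their own pace and stop on an object; "grip_force" is the grip in N (left out, the last holds). Time passes only in rows, so rows that do not move let the fingers close. It gives the time, the measured TCP pose, the force, the opening and the grip force at its end, in the units of the state.
- manip.get_state(): the state, without advancing time (a new reading comes with each control period).
- imaging.snapshot(name): name is "side" or "top" or "wrist"; returns a dict with "color" (480x640x3 uint8, red, green, blue), "mtx" (3x3 intrinsics, pixels), "world_to_cam" (4x4, takes a point from world to camera coordinates). Camera axes: x right, y up, looking along -z (the intrinsics and any distortion apply to the point x, -y, -z); pixel columns grow to the right and rows downward; lengths in m; the calibration is good to about 2 mm. The wrist camera is an equidistant fisheye: a pixel r from the principal point sees the ray r / f radians off the axis. A picture is of the moment at which its call begins. There is no depth.
- manip.sign_off(): hands the job in; it is judged then, once.
The state is a dict: "clock": time; "qpos": joint angles; "dq": joint speeds; "joint_torque": joint torques, N m; "tcp_pos": TCP position; "tcp_rot": TCP orientation; "ft_force": force on the tool from outside, world axes, zero at the start; "moment": the same for the moment, N m; "width": opening from 0.0 (shut) to 1.0 (fully open); "finger_force": force on a finger pad.
Only numpy, scipy, OpenCV 4.12 (cv2) and the standard library are available. Lean on these libraries where they do the work, as an engineer would, in place of code of your own. Each camera call takes 0.05 s, during which the arm holds its last target. There are 200 camera calls.

## Task

In the brass shuttle tray, slide the carriers one at a time into the free space, never lifting one: first the ring carrier into the empty corner, then the square-block carrier out of the station (the corner with the two dark steel stop bars) into the place the ring carrier left, then the carrier with the hexagon nut and stud into the station, on until it meets the stop bar ahead of it. Press it firmly against that bar with about 10 N, then sideways against the other bar in the same way, hold each press a moment, and leave it there; the bars are set by their screws and you must feel where they are, with never more than 20 N on a bar or the tray. Leave the ring and square-block carriers in their new corners and the things lying around the tray undisturbed.

Things in the scene. Friction and masses are not known exactly. Their poses are not given: they have to be found in the camera images.
- tray: fixed square brass tray at any angle: floor 5 mm thick, walls 10 mm thick, top 18 mm above the bench, inside 144 x 144 mm: two by two places (cells), no walls between; carriers side by side have 4 mm of play in all. At the +x +y cell (the station) the walls are missing and the floor reaches 100 mm from the centre. Origin: centre of the four cells, on the bench; x, y square to the walls.
- stop_x: fixed mount of the stop bar on the station's +x side: dark steel bar along y, 66 mm long, 6 mm thick, top 24 mm above the bench, held by two bright screws. The bar stands rigid but at an unknown setting, the same all through: its inner face is 72 to 86 mm from the tray's centre towards +x. This pose tells only the mount: origin and axes as the tray's.
- stop_y: fixed mount of the stop bar on the station's +y side: dark steel bar along x, 66 mm long, 6 mm thick, top 24 mm above the bench, held by two bright screws. The bar stands rigid but at an unknown setting, the same all through: its inner face is 72 to 86 mm from the tray's centre towards +y. This pose tells only the mount: origin and axes as the tray's.
- cell0 (a point): the corner that is empty at the start, at tray -x -y, diagonally opposite the station: where the origin of a carrier lies when it is pushed fully into this corner (tray x -37, y -37 mm), on the tray floor. Axes as the tray's.
- cell1 (a point): the same for the corner at tray x +37, y -37 mm, between the empty corner and the station.
- cell2 (a point): the station: the same for the corner at tray x +37, y +37 mm, if both stop bars were set fully in; a carrier bearing on both bars has its origin 0 to 14 mm farther out along tray +x and 0 to 14 mm along +y, as the bars are set. On the tray floor, axes as the tray's.
- cell3 (a point): the same for the corner at tray x -37, y +37 mm, the other one between the empty corner and the station.
- stud_carrier: stud carrier, loose: aluminium plate 70 x 70 x 20 mm, corners chamfered 5 mm, about 0.35 kg, 1 to 2 N of friction. On its centre a brass hexagon nut, 24 mm across flats (flats to +x and -x), 18 mm tall, top 38 mm above the underside, and on it a threaded stud, 10 mm thick, top at 62 mm. Starts in cell1 or cell3. Origin: centre of the plate's underside, 5 mm above the bench; z up, x, y parallel to the tray's.
- ring_carrier: ring carrier, loose: aluminium plate 70 x 70 x 20 mm, corners chamfered 5 mm, about 0.35 kg, 1 to 2 N of friction. On its centre a round brass hub, 24 mm thick, 18 mm tall, top 38 mm above the underside, round it a flat steel ring 65 mm across, 3 mm high. Starts in cell3 or cell1, the one without the stud carrier. Origin: centre of the plate's underside, 5 mm above the bench; z up, x, y parallel to the tray's.
- block_carrier: square-block carrier, loose: aluminium plate 70 x 70 x 20 mm, corners chamfered 5 mm, about 0.35 kg, 1 to 2 N of friction. On its centre a square brass block 24 x 24 mm, 18 mm tall, top 38 mm above the underside, its sides parallel to the plate's. Starts in the station, cell2. Origin: centre of the plate's underside, 5 mm above the bench; z up, x, y parallel to the tray's.
- tin: bystander: open brass tin, 80 mm across, 60 mm high, standing on the bench beside the tray. Origin: centre of its underside.
- screwdriver: bystander: a screwdriver lying on the bench on the other side. Origin in it near its middle, on the bench.
- jar: bystander: amber glass jar with steel cap, 56 mm across, 70 mm high. Origin: centre of its underside.

How it is judged:
By the outcome, as a careful person would: the job done as asked, in the order asked, and still so for the second after the job is handed in, with the robot touching nothing.
It also fails if it takes over 70 s, if anything falls off the work surface, if the arm or the gripper's body presses on something with over 40 N, if the wrist force passes 120 N, or if a joint passes its speed limit or range.

## Working session

There is one attempt and no reset: what is moved stays moved. The work goes in short steps, Python scripts to look and compute and a tool call to move; the robot and the scene stay as the last step left them, time stands still between calls to the robot, and variables do not carry over. Pictures are saved under pics/ and viewed, at most 10 in all, crops included, and the job is handed in when it is done.

Besides the shell and the picture viewer there is one more tool, called after ">>>" by a JSON object that holds its "fn" and its "kwargs". jog_arm: Moves the arm, as the interface text tells. Its arguments: {"type":"object","properties":{"moves":{"type":"array"},"grip_force":{"type":"number"}},"required":["moves"]}

```bash
ls; mkdir -p pics; python3 - <<'E'
from bench import manip, imaging
import cv2
s=manip.get_state(); print({k:s[k] for k in('clock','tcp_pos','tcp_rot','ft_force','width')})
for n in("top","side"):
    d=imaging.snapshot(n); cv2.imwrite(f"pics/{n}0.png",d["color"][:,:,::-1]); print(n,d["mtx"],d["world_to_cam"],[k for k in d])
E
```

```text
pics
{'clock': 0.0, 'tcp_pos': array([0.17805884, 0.62441942, 0.20929469]), 'tcp_rot': array([-4.34816517e-01, -3.11119814e+00,  2.77246630e-03]), 'ft_force': array([-0.07021659, -0.26082101,  0.58497309]), 'width': 1.0019044991396033}
top [[524.73279401   0.         322.49193499]
 [  0.         524.73279401 241.54657986]
 [  0.           0.           1.        ]] [[ 2.00861926e-02 -9.99774110e-01  6.94800834e-03 -1.00161971e-03]
 [ 9.82821338e-01  2.10198640e-02  1.83358617e-01 -5.90258611e-01]
 [-1.83463244e-01  3.14567436e-03  9.83021537e-01 -1.06588316e+00]
 [ 0.00000000e+00  0.00000000e+00  0.00000000e+00  1.00000000e+00]] ['color', 'mtx', 'world_to_cam']
side [[523.98838616   0.         324.18369703]
 [  0.         523.98838616 235.30793561]
 [  0.           0.           1.        ]] [[ 0.8767611  -0.48085899 -0.0080382  -0.52362378]
 [ 0.35279802  0.63172607  0.69025773 -0.26525554]
 [-0.32683869 -0.60802698  0.72351894 -1.12792781]
 [ 0.          0.          0.          1.        ]] ['color', 'mtx', 'world_to_cam']
```

View pics/top0.png

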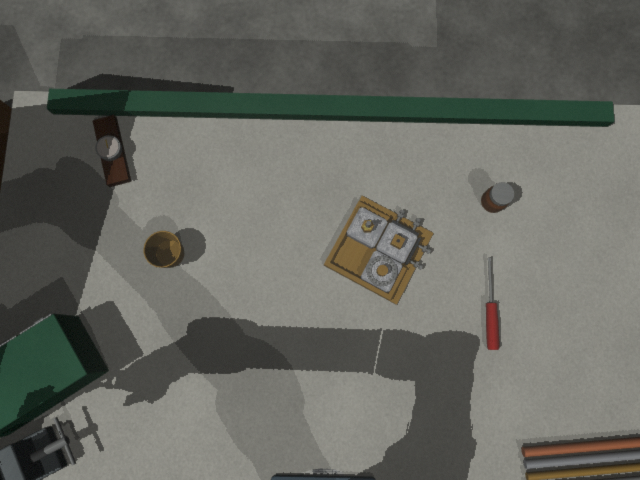

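View pics/side0.png

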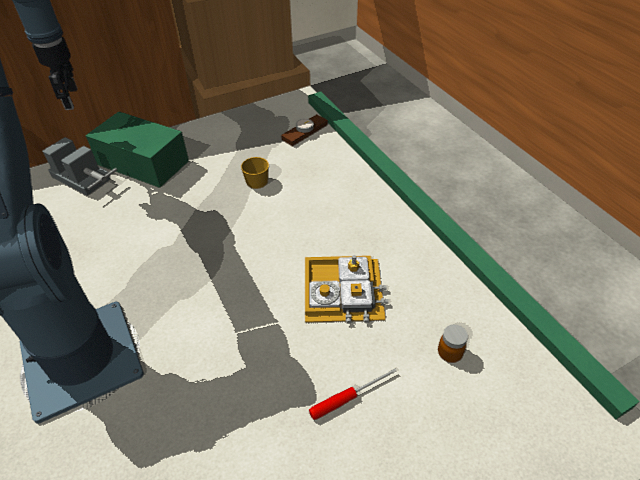

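The top view shows the block at (399,241), stud at (367,224), ring at (382,270) and the empty cell at (350,256). So tray +x runs image right-down, the ring is in cell1 and the stud in cell3. The side view agrees. Next I'll get a rough pose and move above the tray for a wrist view.

```bash
cat > h.py <<'E'
import numpy as np, cv2
from bench import manip, imaging
from scipy.spatial.transform import Rotation as R
def ray(d,u,v,fish=False):
    K=d["mtx"]; x=(u-K[0,2])/K[0,0]; y=(v-K[1,2])/K[1,1]
    if fish:
        r=np.hypot(x,y); k=np.sinc(r/np.pi); c=np.array([x*k,-y*k,-np.cos(r)])
    else: c=np.array([x,-y,-1.])
    M=d["world_to_cam"]; Rm=M[:3,:3]
    return -Rm.T@M[:3,3], Rm.T@c
def onz(d,u,v,z,fish=False):
    o,r=ray(d,u,v,fish); return o+r*(z-o[2])/r[2]
def proj(d,P):
    M=d["world_to_cam"]; p=M[:3,:3]@P+M[:3,3]; K=d["mtx"]
    return K[0,0]*p[0]/-p[2]+K[0,2], K[1,1]*-p[1]/-p[2]+K[1,2]
def to_tool(dp):
    s=manip.get_state(); return R.from_rotvec(s["tcp_rot"]).inv().apply(dp)
E
python3 - <<'E'
from h import *
d=imaging.snapshot("top")
P={}
for n,u,v in(("block",399,241),("stud",367,225),("ring",382,270)):
    P[n]=onz(d,u,v,.043); print(n,P[n])
ex=P["block"]-P["stud"]; ey=P["block"]-P["ring"]
print(np.degrees(np.arctan2(ex[1],ex[0])),np.degrees(np.arctan2(ey[1],ey[0])),np.linalg.norm(ex),np.linalg.norm(ey))
hsv=cv2.cvtColor(d["color"],cv2.COLOR_RGB2HSV)
m=cv2.inRange(hsv,(12,120,60),(30,255,255)); m[:,:300]=0; m[:180]=0;m[320:]=0;m[:,450:]=0
m=cv2.morphologyEx(m,cv2.MORPH_CLOSE,np.ones((9,9)))
c=max(cv2.findContours(m,0,1)[0],key=cv2.contourArea)
W=np.array([onz(d,*p[0],.018)[:2] for p in c],np.float32)
print(cv2.minAreaRect(W))
s=manip.get_state(); T=R.from_rotvec(s["tcp_rot"]).as_matrix(); print(T)
C=(P["stud"]+P["ring"])/2; print(C, to_tool(C-s["tcp_pos"])*1000)
E
```

```text
block [ 0.59704929 -0.15403347  0.043     ]
stud [ 0.63092979 -0.08471311  0.043     ]
ring [ 0.53316858 -0.1172392   0.043     ]
-116.04718764381033 -29.941253644769006 0.07715698180481685 0.07371949072451951
((0.5840415358543396, -0.1127910166978836), (0.1779002845287323, 0.1771637350320816), 62.61819839477539)
[[-9.61678309e-01  2.74180154e-01 -2.70376611e-04]
 [ 2.74180271e-01  9.61677446e-01 -1.29202430e-03]
 [-9.42323337e-05 -1.31664368e-03 -9.99999129e-01]]
[ 0.58204919 -0.10097615  0.043     ] [-587.36264995 -586.79485739  167.3455651 ]
```

>>> {"fn": "jog_arm", "kwargs": {"moves": [{"offset": [-15, -15, 0], "rot": [0, 0, 0], "grip": -1}, {"offset": [-28, -28, 0], "rot": [0, 0, 0], "grip": -1}, {"offset": [-29, -29, 0], "rot": [0, 0, 0], "grip": -1}, {"offset": [-29, -29, 0], "rot": [0, 0, 0], "grip": -1}, {"offset": [-29, -29, 0], "rot": [0, 0, 0], "grip": -1}, {"offset": [-29, -29, 0], "rot": [0, 0, 0], "grip": -1}, {"offset": [-29, -29, 0], "rot": [0, 0, 0], "grip": -1}, {"offset": [-29, -29, 0], "rot": [0, 0, 0], "grip": -1}, {"offset": [-29, -29, 0], "rot": [0, 0, 0], "grip": -1}, {"offset": [-29, -29, 0], "rot": [0, 0, 0], "grip": -1}, {"offset": [-29, -29, 0], "rot": [0, 0, 0], "grip": -1}, {"offset": [-29, -29, 0], "rot": [0, 0, 0], "grip": -1}, {"offset": [-29, -29, 0], "rot": [0, 0, 0], "grip": -1}, {"offset": [-29, -29, 0], "rot": [0, 0, 0], "grip": -1}, {"offset": [-29, -29, 0], "rot": [0, 0, 0], "grip": -1}, {"offset": [-29, -29, 0], "rot": [0, 0, 0], "grip": -1}, {"offset": [-29, -29, 0], "rot": [0, 0, 0], "grip": -1}, {"offset": [-29, -29, 0], "rot": [0, 0, 0], "grip": -1}, {"offset": [-29, -29, 0], "rot": [0, 0, 0.1], "grip": -1}, {"offset": [-20, -20, 0], "rot": [0, 0, 0.1], "grip": -1}]}}

```text
clock: 1.82
tcp_pos: [0.5593, -0.0674, 0.2103]
tcp_rot: [0.754, 3.048, -0.002]
ft_force: [0.2, 1.6, 0.1]
width: 1.0
finger_force: 0.0
```

>>> {"fn": "jog_arm", "kwargs": {"moves": [{"offset": [0, 0, 0], "rot": [0, 0, 0], "grip": -1}, {"offset": [0, 0, 0], "rot": [0, 0, 0], "grip": -1}, {"offset": [0, 0, 0], "rot": [0, 0, 0], "grip": -1}]}}

```text
clock: 2.07
tcp_pos: [0.5574, -0.0623, 0.2098]
tcp_rot: [-0.74, -3.052, -0.001]
ft_force: [-0.2, 0.5, 0.1]
width: 0.999
finger_force: 0.0
```

```bash
python3 - <<'E'
from h import *
d=imaging.snapshot("wrist"); np.savez("w1.npz",**d); print(d["mtx"],d["world_to_cam"])
cv2.imwrite("pics/w1.png",d["color"][:,:,::-1])
s=manip.get_state(); print(s["tcp_pos"],s["ft_force"],R.from_rotvec(s["tcp_rot"]).as_matrix())
E
```

```text
[[371.64829954   0.         310.88386714]
 [  0.         371.64829954 238.70678437]
 [  0.           0.           1.        ]] [[ 0.45806559  0.8889178   0.00102816 -0.2008876 ]
 [-0.84989852  0.43829703 -0.29252048  0.53919346]
 [-0.2604773   0.13311973  0.95625871 -0.22351787]
 [ 0.          0.          0.          1.        ]]
[ 0.55738794 -0.06158997  0.20986702] [-0.18283966  0.80692397 -0.29549142] [[-8.89358515e-01  4.57209427e-01 -9.86073281e-04]
 [ 4.57208516e-01  8.89358944e-01  1.02015062e-03]
 [ 1.34339557e-03  4.56438534e-04 -9.99998993e-01]]
```

View pics/w1.png

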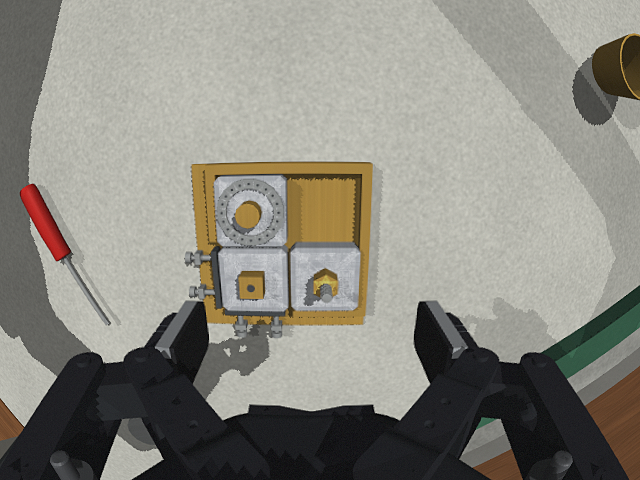

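The wrist view shows the tray nearly aligned: ring hub at about (248,214), block (251,285), nut (325,285), outer tray corners near (372,163) and (365,324). The bars have screws on the left (x) and at the bottom (y).

```bash
python3 - <<'E'
from h import *
d=dict(np.load("w1.npz"))
hsv=cv2.cvtColor(d["color"],cv2.COLOR_RGB2HSV)
m=cv2.inRange(hsv,(12,130,110),(30,255,255))
roi={"ring":(228,195,268,235,.043),"block":(232,265,272,303,.043),"nut":(305,262,345,302,.043)}
ex=None;P={}
for n,(a,b,c,e,z) in roi.items():
    k=np.zeros_like(m);k[b:e,a:c]=m[b:e,a:c]
    q=max(cv2.findContours(k,0,1)[0],key=cv2.contourArea); x,y,w,h=cv2.boundingRect(q)
    P[n]=onz(d,x+(w-1)/2,y+(h-1)/2,z,True); print(n,x,y,w,h,P[n].round(4))
# plate bounds: bright low-saturation
g=cv2.inRange(hsv,(0,0,120),(180,60,255))
for n,(u,v) in {"ringplate":(222,182),"studplate":(298,255),"blockplate":(226,258)}.items(): print(n,hsv[v,u])
# tray outer edges: subpixel from brass mask, rows/cols
m2=cv2.inRange(hsv,(12,100,60),(30,255,255))
E=[np.where(m2[r,340:400])[0].max()+340 for r in range(175,315,10)]
pr=np.array([onz(d,u+.5,v,.018,True) for u,v in zip(E,range(175,315,10))])
T=[np.where(m2[140:200,c])[0].min()+140 for c in range(210,365,10)]
pt=np.array([onz(d,c,t-.5,.018,True) for c,t in zip(range(210,365,10),T)])
def fit(p):
    vx,vy,x,y=cv2.fitLine(p[:,:2].astype(np.float32),cv2.DIST_HUBER,0,.001,.001).ravel(); return np.degrees(np.arctan2(vy,vx))%180,np.array([x,y]),np.array([vx,vy])
r,t=fit(pr),fit(pt); print(E,T,r[0],t[0])
th=np.radians((r[0]+t[0]-90)/2 if abs(r[0]-t[0]-90)<20 else (t[0]+r[0]-90)/2)
print(np.degrees(th))
A=np.array([r[2],-t[2]]).T; k=np.linalg.solve(A,t[1]-r[1]); corner=r[1]+k[0]*r[2]
print("corner",corner)
for a in (t[0]+180,r[0]+90,r[0]-90):print(a)
a=np.radians(t[0]+180); X=np.array([np.cos(a),np.sin(a)]);Y=np.array([-X[1],X[0]])
C=corner+.082*(X+Y);print("centre",C)
for n in P: print(n,((P[n][:2]-C)@X*1e3).round(1),((P[n][:2]-C)@Y*1e3).round(1))
dt=imaging.snapshot("top");print([proj(dt,np.append(C,.018))])
E
```

```text
ring 235 203 25 26 [ 0.5349 -0.1156  0.043 ]
block 239 272 24 27 [ 0.5966 -0.1477  0.043 ]
nut 314 274 24 22 [ 0.6292 -0.0824  0.043 ]
ringplate [108   7 196]
studplate [102   7 191]
blockplate [108   6 203]
[np.int64(371), np.int64(371), np.int64(371), np.int64(370), np.int64(370), np.int64(369), np.int64(369), np.int64(368), np.int64(368), np.int64(367), np.int64(367), np.int64(366), np.int64(366), np.int64(365)] [np.int64(164), np.int64(163), np.int64(163), np.int64(163), np.int64(163), np.int64(162), np.int64(162), np.int64(162), np.int64(162), np.int64(162), np.int64(162), np.int64(162), np.int64(162), np.int64(162), np.int64(162), np.int64(162)] 152.76096 62.804653
62.782803
corner [0.5469917  0.01002509]
242.80466
242.76096
62.760956
centre [ 0.58245075 -0.1003862 ]
ring 35.3 -35.3
block 35.7 34.2
nut -37.4 33.4
[(np.float64(372.98952445951625), np.float64(249.09637896977716))]
```

>>> {"fn": "jog_arm", "kwargs": {"moves": [{"offset": [-1, -8, 0], "rot": [0, 0, 0], "grip": -1}, {"offset": [-1, -15, 0], "rot": [0, 0, 0], "grip": -1}, {"offset": [-1, -15, 10], "rot": [0, 0, 0], "grip": -1}, {"offset": [-1, -12, 20], "rot": [0, 0, 0], "grip": -1}, {"offset": [-1, -8, 25], "rot": [0, 0, 0], "grip": -1}, {"offset": [0, 0, 25], "rot": [0, 0, 0], "grip": -0.5}, {"offset": [0, 0, 25], "rot": [0, 0, 0], "grip": -0.5}, {"offset": [0, 0, 20], "rot": [0, 0, 0], "grip": -0.3}, {"offset": [0, 0, 10], "rot": [0, 0, 0], "grip": -0.3}, {"offset": [0, 0, 0], "rot": [0, 0, 0], "grip": -0.3}, {"offset": [0, 0, 0], "rot": [0, 0, 0], "grip": -0.3}]}}

```text
clock: 3.08
tcp_pos: [0.5357, -0.1171, 0.0756]
tcp_rot: [-0.743, -3.053, 0.0]
ft_force: [-0.1, 0.3, 0.7]
width: 0.654
finger_force: 0.0
```

```bash
cat >> h.py <<'E'
X=np.array([-.4571,-.8894]);Y=np.array([.8894,-.4571]);C=np.array([.58245,-.10039])
def st():
    s=manip.get_state(); p=s["tcp_pos"];f=s["ft_force"]
    print("t",round(s["clock"],2),"tray",((p[:2]-C)@X*1e3).round(1),((p[:2]-C)@Y*1e3).round(1),"z",(p[2]*1e3).round(1),"F",(f[:2]@X).round(1),(f[:2]@Y).round(1),f[2].round(1),"w",round(s["width"],3),"ff",np.round(s["finger_force"],1))
E
python3 - <<'E'
from h import *
st(); d=imaging.snapshot("wrist"); np.savez("w2.npz",**d); cv2.imwrite("pics/w2.png",d["color"][:,:,::-1])
E
```

```text
t 3.08 tray 36.2 -33.9 z 75.6 F -0.2 -0.3 0.7 w 0.654 ff 0.0
```

View pics/w2.png

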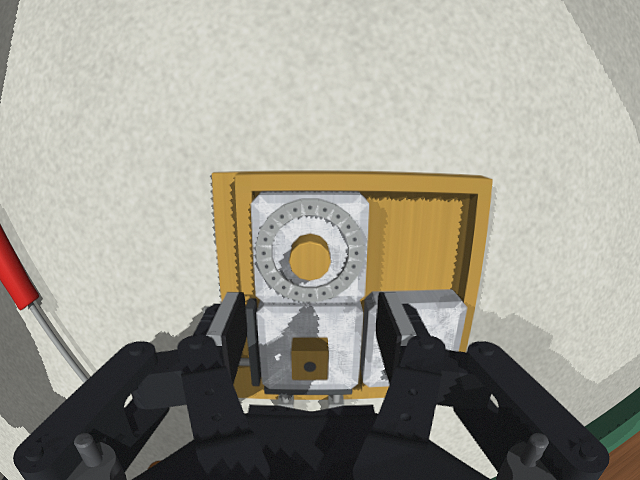

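The ring hub shows at (311,258), the block at (310,358), and the fingers are centred about x=310. I'll cast those to positions.

```bash
python3 - <<'E'
from h import *
d=dict(np.load("w2.npz"))
f=lambda p:(((p[:2]-C)@X*1e3).round(1),((p[:2]-C)@Y*1e3).round(1))
hsv=cv2.cvtColor(d["color"],cv2.COLOR_RGB2HSV)
m=cv2.inRange(hsv,(12,130,60),(30,255,255))
k=np.zeros_like(m);k[228:290,284:338]=m[228:290,284:338]
q=max(cv2.findContours(k,0,1)[0],key=cv2.contourArea);print(cv2.boundingRect(q)); (u,v),r=cv2.minEnclosingCircle(q);print(u,v,r,f(onz(d,u,v,.043,True)))
for n,u,v,z in(("ringplate TL",252,194,.025),("plate TR",367,194,.025),("blockplate BL",260,388,.025),("tray corner",492,179,.018),("corner BL blocktop",292,380,.043),("block TR top",327,339,.043)): print(n,f(onz(d,u,v,z,True)))
E
```

```text
(289, 234, 41, 46)
309.5 256.78570556640625 22.853885650634766 (np.float64(36.2), np.float64(-37.6))
ringplate TL (np.float64(69.7), np.float64(-70.0))
plate TR (np.float64(2.6), np.float64(-69.8))
blockplate BL (np.float64(73.0), np.float64(71.7))
tray corner (np.float64(-81.2), np.float64(-80.4))
corner BL blocktop (np.float64(48.0), np.float64(48.8))
block TR top (np.float64(25.7), np.float64(16.2))
```

>>> {"fn": "jog_arm", "kwargs": {"moves": [{"offset": [2, 0, 10], "rot": [0, 0, 0], "grip": -0.2}, {"offset": [1, 0, 15], "rot": [0, 0, 0], "grip": -0.2}, {"offset": [0, 0, 13], "rot": [0, 0, 0], "grip": -0.2}, {"offset": [0, 0, 6], "rot": [0, 0, 0], "grip": -0.2}, {"offset": [0, 0, 2], "rot": [0, 0, 0], "grip": -0.2}, {"offset": [0, 0, 0], "rot": [0, 0, 0], "grip": -0.2}, {"offset": [0, 0, 0], "rot": [0, 0, 0], "grip": -0.2}]}}

```text
clock: 3.72
tcp_pos: [0.5334, -0.1159, 0.0295]
tcp_rot: [0.743, 3.052, -0.0]
ft_force: [0.3, -0.4, -0.1]
width: 0.601
finger_force: 0.0
```

>>> {"fn": "jog_arm", "kwargs": {"moves": [{"offset": [0, 0, 0], "rot": [0, 0, 0], "grip": 0.2}, {"offset": [0, 0, 0], "rot": [0, 0, 0], "grip": 0.5}, {"offset": [0, 0, 0], "rot": [0, 0, 0], "grip": 0.7}, {"offset": [0, 0, 0], "rot": [0, 0, 0], "grip": 0.7}, {"offset": [0, 0, 0], "rot": [0, 0, 0], "grip": 0.7}], "grip_force": 30}}

```text
clock: 4.13
tcp_pos: [0.5332, -0.1158, 0.0294]
tcp_rot: [0.743, 3.052, 0.0]
ft_force: [0.5, -0.8, -0.4]
width: 0.148
finger_force: 0.0
```

```bash
python3 -c "
from h import *
st()"
```

```text
t 4.13 tray 36.2 -36.8 z 29.4 F 0.4 0.8 -0.4 w 0.148 ff 0.0
```

```bash
python3 - <<'E'
from h import *
d=imaging.snapshot("wrist"); np.savez("w3.npz",**d); cv2.imwrite("pics/w3.png",d["color"][:,:,::-1])
E
```

```text
(no output)
```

View pics/w3.png

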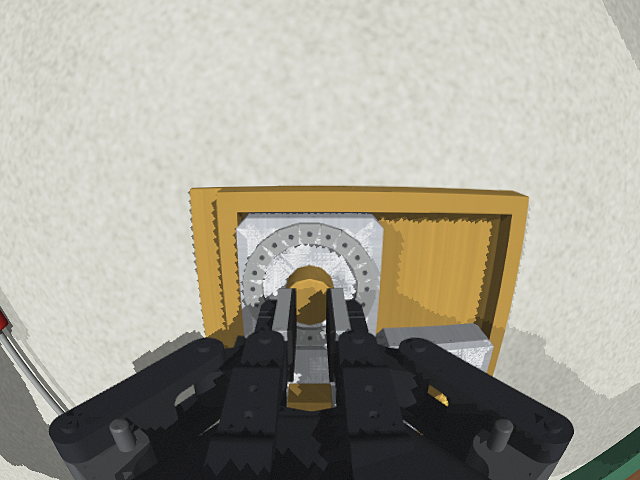

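The fingers straddle the hub at about (311,285), with the pad inner faces (293 and 332) close to its edges. The commanded closure simply ended there, so I'll close fully.

>>> {"fn": "jog_arm", "kwargs": {"moves": [{"offset": [0, 0, 0], "rot": [0, 0, 0], "grip": 1}, {"offset": [0, 0, 0], "rot": [0, 0, 0], "grip": 1}, {"offset": [0, 0, 0], "rot": [0, 0, 0], "grip": 1}]}}

```text
clock: 4.43
tcp_pos: [0.533, -0.1158, 0.0292]
tcp_rot: [-0.743, -3.052, 0.0]
ft_force: [0.6, 0.2, -0.2]
width: -0.003
finger_force: 0.0
```

```bash
python3 -c "
from h import *
st()"
```

```text
t 4.43 tray 36.2 -36.9 z 29.2 F -0.5 0.4 -0.2 w -0.003 ff 0.0
```

```bash
python3 - <<'E'
from h import *
d=imaging.snapshot("wrist"); cv2.imwrite("pics/w4.png",d["color"][180:480,150:500,::-1])
def pf(P):
    M=d["world_to_cam"];p=M[:3,:3]@P+M[:3,3];x,y,z=p[0],-p[1],-p[2];r=np.hypot(x,y);t=np.arctan2(r,z);K=d["mtx"]
    return (K[0,0]*t*x/r+K[0,2]-150).round(),(K[0,0]*t*y/r+K[1,2]-180).round()
s=manip.get_state();p=s["tcp_pos"]
print("tcp",pf(p),"tcp+19",pf(p+[0,0,.019]))
g=lambda x,y,z:pf(np.append(C+X*x/1e3+Y*y/1e3,z/1e3))
print("hub top ctr",g(36.2,-36.5,43),"hub edges -y,+y",g(36,-48.5,43),g(36,-24.5,43), "plate corners",g(71,-71.5,25),g(1,-71.5,25))
t=imaging.snapshot("top"); cv2.imwrite("pics/t4.png",cv2.resize(t["color"][150:330,290:500,::-1],None,fx=3,fy=3,interpolation=2))
E
```

```text
tcp (np.float64(160.0), np.float64(107.0)) tcp+19 (np.float64(159.0), np.float64(126.0))
hub top ctr (np.float64(159.0), np.float64(121.0)) hub edges -y,+y (np.float64(160.0), np.float64(96.0)) (np.float64(160.0), np.float64(144.0)) plate corners (np.float64(85.0), np.float64(35.0)) (np.float64(235.0), np.float64(35.0))
```

View pics/w4.png

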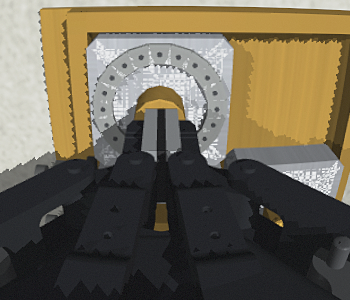

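```bash
python3 - <<'E'
from h import *
d=imaging.snapshot("side"); s=manip.get_state()
u,v=proj(d,s["tcp_pos"]); print("tcp",u,v,"+25mm",proj(d,s["tcp_pos"]+[0,0,.025]))
a,b=int(u)-60,int(v)-60
cv2.imwrite("pics/s4.png",cv2.resize(d["color"][b:b+110,a:a+140,::-1],None,fx=5,fy=5,interpolation=2)); print(a,b)
E
```

```text
tcp 323.81481193669833 291.6399040345059 +25mm (np.float64(323.7209221037426), np.float64(284.9122236227797))
263 231
```

View pics/s4.png

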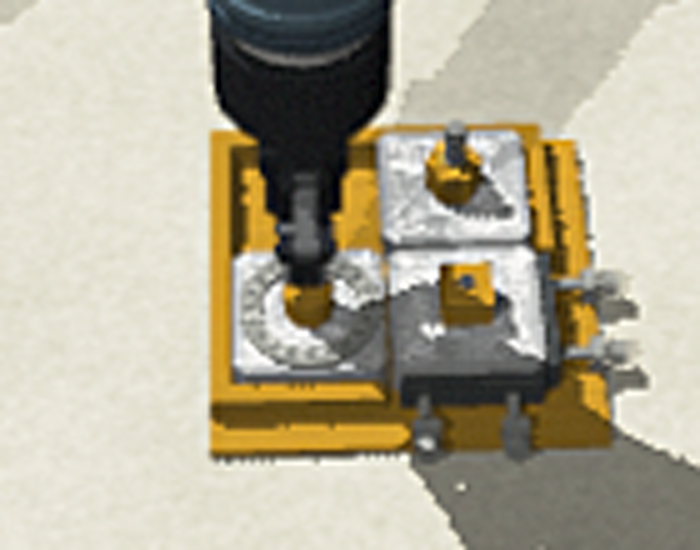

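The side view shows the shut tips at about (310,282) in the crop, just above the hub top. That is about 4 px (roughly 16 mm) above where the reported TCP projects. I'll touch down softly to calibrate the tip height.

>>> {"fn": "jog_arm", "kwargs": {"moves": [{"offset": [0, 0, 1], "rot": [0, 0, 0], "grip": 1}, {"offset": [0, 0, 0.5], "rot": [0, 0, 0], "grip": 1}, {"offset": [0, 0, 0.5], "rot": [0, 0, 0], "grip": 1}, {"offset": [0, 0, 0], "rot": [0, 0, 0], "grip": 1}]}}

```text
clock: 4.92
tcp_pos: [0.5329, -0.1157, 0.027]
tcp_rot: [-0.743, -3.052, 0.0]
ft_force: [0.1, -0.1, 0.4]
width: 0.001
finger_force: 0.0
```

>>> {"fn": "jog_arm", "kwargs": {"moves": [{"offset": [0, 0, 1], "rot": [0, 0, 0], "grip": 1}, {"offset": [0, 0, 0.5], "rot": [0, 0, 0], "grip": 1}, {"offset": [0, 0, 0.5], "rot": [0, 0, 0], "grip": 1}, {"offset": [0, 0, 0], "rot": [0, 0, 0], "grip": 1}]}}

```text
clock: 5.25
tcp_pos: [0.533, -0.1157, 0.0251]
tcp_rot: [-0.743, -3.052, 0.0]
ft_force: [-0.2, -0.7, 0.2]
width: -0.002
finger_force: 0.0
```

>>> {"fn": "jog_arm", "kwargs": {"moves": [{"offset": [0, 0, 1], "rot": [0, 0, 0], "grip": 1}, {"offset": [0, 0, 1], "rot": [0, 0, 0], "grip": 1}, {"offset": [0, 0, 0], "rot": [0, 0, 0], "grip": 1}]}}

```text
clock: 5.5
tcp_pos: [0.5329, -0.1157, 0.023]
tcp_rot: [-0.743, -3.052, 0.0]
ft_force: [-0.1, -0.0, -0.5]
width: -0.002
finger_force: 0.0
```

>>> {"fn": "jog_arm", "kwargs": {"moves": [{"offset": [0, 0, 1], "rot": [0, 0, 0], "grip": 1}, {"offset": [0, 0, 1], "rot": [0, 0, 0], "grip": 1}, {"offset": [0, 0, 0], "rot": [0, 0, 0], "grip": 1}]}}

```text
clock: 5.75
tcp_pos: [0.5332, -0.1158, 0.022]
tcp_rot: [-0.744, -3.052, -0.001]
ft_force: [-4.1, 0.2, 11.3]
width: -0.003
finger_force: 5.4
```

>>> {"fn": "jog_arm", "kwargs": {"moves": [{"offset": [0, 0, -4], "rot": [0, 0, 0], "grip": 0.5}, {"offset": [0, 0, -8], "rot": [0, 0, 0], "grip": 0}, {"offset": [0, 0, 0], "rot": [0, 0, 0], "grip": -0.1}, {"offset": [0, 0, 0], "rot": [0, 0, 0], "grip": -0.1}, {"offset": [0, 0, 0], "rot": [0, 0, 0], "grip": -0.1}, {"offset": [0, 0, 6], "rot": [0, 0, 0], "grip": -0.1}, {"offset": [0, 0, 8], "rot": [0, 0, 0], "grip": -0.1}, {"offset": [0, 0, 6], "rot": [0, 0, 0], "grip": -0.1}, {"offset": [0, 0, 2], "rot": [0, 0, 0], "grip": -0.1}, {"offset": [0, 0, 1], "rot": [0, 0, 0], "grip": -0.1}, {"offset": [0, 0, 0], "rot": [0, 0, 0], "grip": -0.1}]}}

```text
clock: 6.67
tcp_pos: [0.5327, -0.1158, 0.0097]
tcp_rot: [-0.743, -3.052, 0.0]
ft_force: [-0.5, -0.7, 0.4]
width: 0.55
finger_force: 0.0
```

>>> {"fn": "jog_arm", "kwargs": {"moves": [{"offset": [0, 0, 0], "rot": [0, 0, 0], "grip": 0.3}, {"offset": [0, 0, 0], "rot": [0, 0, 0], "grip": 0.6}, {"offset": [0, 0, 0], "rot": [0, 0, 0], "grip": 0.8}, {"offset": [0, 0, 0], "rot": [0, 0, 0], "grip": 0.8}, {"offset": [0, 0, 0], "rot": [0, 0, 0], "grip": 0.8}, {"offset": [0, 0, 0], "rot": [0, 0, 0], "grip": 0.8}], "grip_force": 30}}

```text
clock: 7.17
tcp_pos: [0.5333, -0.1159, 0.0105]
tcp_rot: [0.743, 3.052, 0.0]
ft_force: [-1.1, 0.4, 4.6]
width: 0.262
finger_force: 29.5
```

```bash
python3 -c "
from h import *
st()"
```

```text
t 7.17 tray 36.2 -36.6 z 10.5 F 0.2 -1.1 4.6 w 0.262 ff 29.5
```

>>> {"fn": "jog_arm", "kwargs": {"moves": [{"offset": [0, 1, -0.4], "rot": [0, 0, 0], "grip": 0.8}, {"offset": [0, 2, 0], "rot": [0, 0, 0], "grip": 0.8}, {"offset": [0, 3, 0], "rot": [0, 0, 0], "grip": 0.8}, {"offset": [0, 4, 0], "rot": [0, 0, 0], "grip": 0.8}, {"offset": [0, 4, 0], "rot": [0, 0, 0], "grip": 0.8}, {"offset": [0, 4, 0], "rot": [0, 0, 0], "grip": 0.8}]}}

```text
clock: 7.67
tcp_pos: [0.5416, -0.0992, 0.0106]
tcp_rot: [-0.743, -3.052, -0.0]
ft_force: [-0.7, -0.5, 1.7]
width: 0.261
finger_force: 29.7
```

```bash
python3 -c "
from h import *
st()"
```

```text
t 7.67 tray 17.7 -36.9 z 10.6 F 0.8 -0.3 1.7 w 0.261 ff 29.7
```

>>> {"fn": "jog_arm", "kwargs": {"moves": [{"offset": [0, 4, 0], "rot": [0, 0, 0], "grip": 0.8}, {"offset": [0, 4, 0], "rot": [0, 0, 0], "grip": 0.8}, {"offset": [0, 4, 0], "rot": [0, 0, 0], "grip": 0.8}, {"offset": [0, 4, 0], "rot": [0, 0, 0], "grip": 0.8}, {"offset": [0, 4, 0], "rot": [0, 0, 0], "grip": 0.8}, {"offset": [0, 4, 0], "rot": [0, 0, 0], "grip": 0.8}, {"offset": [0, 4, 0], "rot": [0, 0, 0], "grip": 0.8}, {"offset": [0, 4, 0], "rot": [0, 0, 0], "grip": 0.8}, {"offset": [0, 4, 0], "rot": [0, 0, 0], "grip": 0.8}, {"offset": [0, 4, 0], "rot": [0, 0, 0], "grip": 0.8}, {"offset": [0, 4, 0], "rot": [0, 0, 0], "grip": 0.8}, {"offset": [0, 3, 0], "rot": [0, 0, 0], "grip": 0.8}, {"offset": [0, 2, 0], "rot": [0, 0, 0], "grip": 0.8}, {"offset": [0, 1, 0], "rot": [0, 0, 0], "grip": 0.8}, {"offset": [0, 0, 0], "rot": [0, 0, 0], "grip": 0.8}]}}

```text
clock: 8.92
tcp_pos: [0.5645, -0.0549, 0.0106]
tcp_rot: [0.743, 3.052, 0.001]
ft_force: [-0.1, 0.4, 0.4]
width: 0.261
finger_force: 29.6
```

```bash
python3 -c "
from h import *
st()"
```

```text
t 8.92 tray -32.3 -36.7 z 10.6 F -0.3 -0.3 0.4 w 0.261 ff 29.6
```

Now creep to the wall.

>>> {"fn": "jog_arm", "kwargs": {"moves": [{"offset": [0, 1, 0], "rot": [0, 0, 0], "grip": 0.8}, {"offset": [0, 1, 0], "rot": [0, 0, 0], "grip": 0.8}, {"offset": [0, 0.5, 0], "rot": [0, 0, 0], "grip": 0.8}, {"offset": [0, 0.5, 0], "rot": [0, 0, 0], "grip": 0.8}, {"offset": [0, 0, 0], "rot": [0, 0, 0], "grip": 0.8}]}}

```text
clock: 9.33
tcp_pos: [0.5657, -0.0527, 0.0106]
tcp_rot: [0.743, 3.052, -0.0]
ft_force: [-0.7, -0.3, -0.2]
width: 0.264
finger_force: 29.6
```

>>> {"fn": "jog_arm", "kwargs": {"moves": [{"offset": [0, 0.5, 0], "rot": [0, 0, 0], "grip": 0.8}, {"offset": [0, 0.5, 0], "rot": [0, 0, 0], "grip": 0.8}, {"offset": [0, 0, 0], "rot": [0, 0, 0], "grip": 0.8}]}}

```text
clock: 9.58
tcp_pos: [0.5662, -0.0517, 0.0106]
tcp_rot: [0.743, 3.052, 0.0]
ft_force: [-0.8, -0.6, 0.5]
width: 0.264
finger_force: 29.6
```

```bash
python3 -c "
from h import *
st()"
```

```text
t 9.58 tray -35.9 -36.7 z 10.6 F 0.9 -0.4 0.5 w 0.264 ff 29.6
```

>>> {"fn": "jog_arm", "kwargs": {"moves": [{"offset": [0, 0.4, 0], "rot": [0, 0, 0], "grip": 0.8}, {"offset": [0, 0.3, 0], "rot": [0, 0, 0], "grip": 0.8}, {"offset": [0, 0, 0], "rot": [0, 0, 0], "grip": 0.8}]}}

```text
clock: 9.83
tcp_pos: [0.5665, -0.0512, 0.0106]
tcp_rot: [0.743, 3.052, -0.0]
ft_force: [0.1, -0.3, 0.6]
width: 0.265
finger_force: 29.6
```

>>> {"fn": "jog_arm", "kwargs": {"moves": [{"offset": [0, 0.3, 0], "rot": [0, 0, 0], "grip": 0.8}, {"offset": [0, 0.3, 0], "rot": [0, 0, 0], "grip": 0.8}, {"offset": [0, 0, 0], "rot": [0, 0, 0], "grip": 0.8}]}}

```text
clock: 10.08
tcp_pos: [0.5665, -0.0511, 0.0106]
tcp_rot: [-0.744, -3.052, 0.001]
ft_force: [-1.6, -3.1, 1.6]
width: 0.261
finger_force: 29.7
```

```bash
python3 -c "
from h import *
st()"
```

```text
t 10.08 tray -36.5 -36.7 z 10.6 F 3.4 -0.0 1.6 w 0.261 ff 29.7
```

>>> {"fn": "jog_arm", "kwargs": {"moves": [{"offset": [0.4, -0.2, 0], "rot": [0, 0, 0], "grip": 0.8}, {"offset": [0.3, 0, 0], "rot": [0, 0, 0], "grip": 0.8}, {"offset": [0, 0, 0], "rot": [0, 0, 0], "grip": 0.8}]}}

```text
clock: 10.33
tcp_pos: [0.5662, -0.051, 0.0106]
tcp_rot: [0.744, 3.052, -0.001]
ft_force: [-0.0, -4.0, -0.4]
width: 0.264
finger_force: 29.6
```

```bash
python3 -c "
from h import *
st()"
```

```text
t 10.33 tray -36.5 -37.1 z 10.6 F 3.5 1.8 -0.4 w 0.264 ff 29.6
```

>>> {"fn": "jog_arm", "kwargs": {"moves": [{"offset": [0, 0, 0], "rot": [0, 0, 0], "grip": 0.4}, {"offset": [0, 0, 0], "rot": [0, 0, 0], "grip": 0}, {"offset": [0, 0, 0], "rot": [0, 0, 0], "grip": -0.1}, {"offset": [0, 0, -5], "rot": [0, 0, 0], "grip": -0.1}, {"offset": [0, 0, -15], "rot": [0, 0, 0], "grip": -0.1}, {"offset": [0, 0, -20], "rot": [0, 0, 0], "grip": -0.1}, {"offset": [-4, -4, -10], "rot": [0, 0, 0], "grip": -0.1}, {"offset": [-10, -9.5, 0], "rot": [0, 0, 0], "grip": -0.1}, {"offset": [-14, -14, 0], "rot": [0, 0, 0], "grip": -0.1}, {"offset": [-14, -14, 0], "rot": [0, 0, 0], "grip": -0.1}, {"offset": [-14, -14, 0], "rot": [0, 0, 0], "grip": -0.1}, {"offset": [-10, -10, 0], "rot": [0, 0, 0], "grip": -0.1}, {"offset": [-6, -6, 0], "rot": [0, 0, 0], "grip": -0.1}, {"offset": [-2, -2, 0], "rot": [0, 0, 0], "grip": -0.1}, {"offset": [0, 0, 0], "rot": [0, 0, 0], "grip": -0.1}, {"offset": [0, 0, 0], "rot": [0, 0, 0], "grip": -0.1}, {"offset": [0, 0, 0], "rot": [0, 0, 0], "grip": -0.1}]}}

```text
clock: 11.75
tcp_pos: [0.5978, -0.1482, 0.0604]
tcp_rot: [-0.741, -3.052, -0.001]
ft_force: [0.3, -0.4, -0.4]
width: 0.549
finger_force: 0.0
```

```bash
python3 - <<'E'
from h import *
st()
d=imaging.snapshot("wrist"); np.savez("w5.npz",**d); cv2.imwrite("pics/w5.png",d["color"][:,:,::-1])
E
```

```text
t 11.75 tray 35.5 35.5 z 60.4 F 0.3 0.4 -0.4 w 0.549 ff 0.0
```

View pics/w5.png

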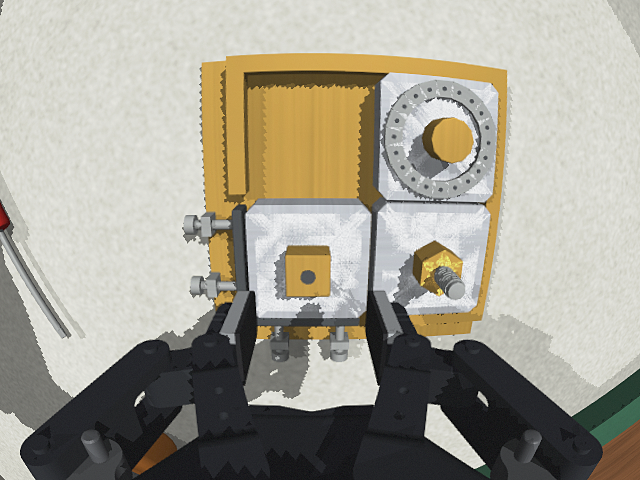

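The wrist view shows the ring home in its corner, cell1 free, the block top at about (308,271), the nut at about (435,262), and both bars close to the block plate. Next I grip the block.

>>> {"fn": "jog_arm", "kwargs": {"moves": [{"offset": [-1, -1, 8], "rot": [0, 0, 0], "grip": -0.1}, {"offset": [0, 0, 15], "rot": [0, 0, 0], "grip": -0.1}, {"offset": [0, 0, 15], "rot": [0, 0, 0], "grip": -0.1}, {"offset": [0, 0, 8], "rot": [0, 0, 0], "grip": -0.1}, {"offset": [0, 0, 4], "rot": [0, 0, 0], "grip": -0.1}, {"offset": [0, 0, 1], "rot": [0, 0, 0], "grip": -0.1}, {"offset": [0, 0, 0], "rot": [0, 0, 0], "grip": 0.2}, {"offset": [0, 0, 0], "rot": [0, 0, 0], "grip": 0.5}, {"offset": [0, 0, 0], "rot": [0, 0, 0], "grip": 0.8}, {"offset": [0, 0, 0], "rot": [0, 0, 0], "grip": 0.8}, {"offset": [0, 0, 0], "rot": [0, 0, 0], "grip": 0.8}, {"offset": [0, 0, 0], "rot": [0, 0, 0], "grip": 0.8}], "grip_force": 30}}

```text
clock: 12.8
tcp_pos: [0.599, -0.1514, 0.0103]
tcp_rot: [0.743, 3.051, 0.0]
ft_force: [-0.3, 0.4, 4.9]
width: 0.271
finger_force: 31.0
```

```bash
python3 -c "
from h import *
st()"
```

```text
t 12.8 tray 37.8 38.0 z 10.3 F -0.2 -0.5 4.9 w 0.271 ff 31.0
```

>>> {"fn": "jog_arm", "kwargs": {"moves": [{"offset": [0, 0.5, -0.5], "rot": [0, 0, 0], "grip": 0.8}, {"offset": [1, 0.5, 0], "rot": [0, 0, 0], "grip": 0.8}, {"offset": [2, 0.3, 0], "rot": [0, 0, 0], "grip": 0.8}, {"offset": [3, 0, 0], "rot": [0, 0, 0], "grip": 0.8}, {"offset": [4, 0, 0], "rot": [0, 0, 0], "grip": 0.8}, {"offset": [4, 0, 0], "rot": [0, 0, 0], "grip": 0.8}, {"offset": [4, 0, 0], "rot": [0, 0, 0], "grip": 0.8}]}}

```text
clock: 13.38
tcp_pos: [0.583, -0.1415, 0.0103]
tcp_rot: [0.743, 3.052, 0.0]
ft_force: [1.2, -1.6, 3.7]
width: 0.272
finger_force: 30.8
```

```bash
python3 -c "
from h import *
st()"
```

```text
t 13.38 tray 36.3 19.2 z 10.3 F 0.9 1.8 3.7 w 0.272 ff 30.8
```

>>> {"fn": "jog_arm", "kwargs": {"moves": [{"offset": [3, 0, -0.3], "rot": [0, 0, 0], "grip": 0.8}, {"offset": [3, 0, 0], "rot": [0, 0, 0], "grip": 0.8}, {"offset": [3, 0, 0], "rot": [0, 0, 0], "grip": 0.8}, {"offset": [3, 0, 0], "rot": [0, 0, 0], "grip": 0.8}, {"offset": [3, 0, 0], "rot": [0, 0, 0], "grip": 0.8}]}}

```text
clock: 13.8
tcp_pos: [0.5693, -0.1346, 0.0103]
tcp_rot: [-0.743, -3.052, -0.0]
ft_force: [1.2, 0.0, 1.2]
width: 0.273
finger_force: 30.6
```

>>> {"fn": "jog_arm", "kwargs": {"moves": [{"offset": [4, 0, 0], "rot": [0, 0, 0], "grip": 0.8}, {"offset": [4, 0, 0], "rot": [0, 0, 0], "grip": 0.8}, {"offset": [4, 0, 0], "rot": [0, 0, 0], "grip": 0.8}, {"offset": [4, 0, 0], "rot": [0, 0, 0], "grip": 0.8}, {"offset": [4, 0, 0], "rot": [0, 0, 0], "grip": 0.8}, {"offset": [4, 0, 0], "rot": [0, 0, 0], "grip": 0.8}, {"offset": [4, 0, 0], "rot": [0, 0, 0], "grip": 0.8}, {"offset": [4, 0, 0], "rot": [0, 0, 0], "grip": 0.8}, {"offset": [2, 0, 0], "rot": [0, 0, 0], "grip": 0.8}, {"offset": [1, 0, 0], "rot": [0, 0, 0], "grip": 0.8}, {"offset": [0, 0, 0], "rot": [0, 0, 0], "grip": 0.8}]}}

```text
clock: 14.72
tcp_pos: [0.538, -0.1184, 0.0103]
tcp_rot: [-0.743, -3.051, -0.0]
ft_force: [-0.6, 0.3, 2.4]
width: 0.267
finger_force: 30.6
```

```bash
python3 -c "
from h import *
st()"
```

```text
t 14.72 tray 36.4 -31.3 z 10.3 F 0.0 -0.6 2.4 w 0.267 ff 30.6
```

Approach the -y wall.

>>> {"fn": "jog_arm", "kwargs": {"moves": [{"offset": [2, 0, 0], "rot": [0, 0, 0], "grip": 0.8}, {"offset": [1, 0, 0], "rot": [0, 0, 0], "grip": 0.8}, {"offset": [0.7, 0, 0], "rot": [0, 0, 0], "grip": 0.8}, {"offset": [0.5, 0, 0], "rot": [0, 0, 0], "grip": 0.8}, {"offset": [0, 0, 0], "rot": [0, 0, 0], "grip": 0.8}]}}

```text
clock: 15.13
tcp_pos: [0.5347, -0.1168, 0.0103]
tcp_rot: [-0.743, -3.052, 0.0]
ft_force: [-0.3, -0.8, -0.9]
width: 0.272
finger_force: 30.4
```

>>> {"fn": "jog_arm", "kwargs": {"moves": [{"offset": [0.5, 0, 0], "rot": [0, 0, 0], "grip": 0.8}, {"offset": [0.3, 0, 0], "rot": [0, 0, 0], "grip": 0.8}, {"offset": [0, 0, 0], "rot": [0, 0, 0], "grip": 0.8}]}}

```text
clock: 15.38
tcp_pos: [0.534, -0.1164, 0.0103]
tcp_rot: [-0.743, -3.052, 0.0]
ft_force: [0.3, -1.1, -1.2]
width: 0.271
finger_force: 30.3
```

>>> {"fn": "jog_arm", "kwargs": {"moves": [{"offset": [0.3, 0, 0], "rot": [0, 0, 0], "grip": 0.8}, {"offset": [0.3, 0, 0], "rot": [0, 0, 0], "grip": 0.8}, {"offset": [0, 0, 0], "rot": [0, 0, 0], "grip": 0.8}]}}

```text
clock: 15.63
tcp_pos: [0.5338, -0.1162, 0.0103]
tcp_rot: [0.743, 3.052, -0.0]
ft_force: [1.7, -0.8, -3.0]
width: 0.274
finger_force: 30.1
```

```bash
python3 -c "
from h import *
st()"
```

```text
t 15.63 tray 36.3 -36.0 z 10.3 F -0.1 1.9 -3.0 w 0.274 ff 30.1
```

>>> {"fn": "jog_arm", "kwargs": {"moves": [{"offset": [0, 0, 0.3], "rot": [0, 0, 0], "grip": 0.8}, {"offset": [0.3, 0, 0], "rot": [0, 0, 0], "grip": 0.8}, {"offset": [0.3, 0, 0], "rot": [0, 0, 0], "grip": 0.8}, {"offset": [0, 0, 0], "rot": [0, 0, 0], "grip": 0.8}]}}

```text
clock: 15.97
tcp_pos: [0.5338, -0.1162, 0.0103]
tcp_rot: [0.743, 3.051, -0.0]
ft_force: [3.0, -0.8, -1.4]
width: 0.268
finger_force: 30.3
```

```bash
python3 -c "
from h import *
st()"
```

```text
t 15.97 tray 36.3 -36.0 z 10.3 F -0.7 3.0 -1.4 w 0.268 ff 30.3
```

>>> {"fn": "jog_arm", "kwargs": {"moves": [{"offset": [-0.2, -0.5, 0], "rot": [0, 0, 0], "grip": 0.8}, {"offset": [0, -0.4, 0], "rot": [0, 0, 0], "grip": 0.8}, {"offset": [0, 0, 0], "rot": [0, 0, 0], "grip": 0.8}]}}

```text
clock: 16.22
tcp_pos: [0.5336, -0.1165, 0.0103]
tcp_rot: [0.743, 3.051, 0.001]
ft_force: [4.1, 0.0, -1.3]
width: 0.272
finger_force: 30.4
```

```bash
python3 -c "
from h import *
st()"
```

```text
t 16.22 tray 36.7 -36.1 z 10.3 F -1.9 3.6 -1.3 w 0.272 ff 30.4
```

```bash
python3 - <<'E'
from h import *
d=dict(np.load("w5.npz"))
f=lambda p:(((p[:2]-C)@X*1e3).round(1),((p[:2]-C)@Y*1e3).round(1))
for n,u,v,z in(("stud tip",455,289,.067),("block +y edge",307,297,.043),("block L",286.5,285,.043),("block R",330,285,.043),("studplate TL",378,209,.025),("studplate right",490,250,.025),("barx inner",246,270,.024),("nut L corner-ish",414,262,.043),("nut R",462,262,.043),("plate bot edge",430,318,.025),("bary inner edge",300,319,.024)): print(n,f(onz(d,u,v,z,True)))
E
```

```text
stud tip (np.float64(-35.0), np.float64(34.9))
block +y edge (np.float64(36.9), np.float64(49.2))
block L (np.float64(47.7), np.float64(42.1))
block R (np.float64(24.8), np.float64(42.2))
studplate TL (np.float64(-2.1), np.float64(5.1))
studplate right (np.float64(-74.3), np.float64(29.5))
barx inner (np.float64(72.4), np.float64(41.3))
nut L corner-ish (np.float64(-19.7), np.float64(29.6))
nut R (np.float64(-47.7), np.float64(30.0))
plate bot edge (np.float64(-39.9), np.float64(74.3))
bary inner edge (np.float64(41.5), np.float64(73.4))
```

>>> {"fn": "jog_arm", "kwargs": {"moves": [{"offset": [0, 0, 0], "rot": [0, 0, 0], "grip": 0.4}, {"offset": [0, 0, 0], "rot": [0, 0, 0], "grip": 0}, {"offset": [0, 0, 0], "rot": [0, 0, 0], "grip": -0.1}, {"offset": [0, 0, -5], "rot": [0, 0, 0], "grip": -0.1}, {"offset": [0, 0, -20], "rot": [0, 0, 0], "grip": -0.1}, {"offset": [0, 0, -25], "rot": [0, 0, 0], "grip": -0.1}, {"offset": [0, 0, -20], "rot": [0, 0, 0], "grip": -0.1}, {"offset": [-10, 10, -10], "rot": [0, 0, 0], "grip": -0.1}, {"offset": [-14, 14, 0], "rot": [0, 0, 0], "grip": -0.1}, {"offset": [-14, 14, 0], "rot": [0, 0, 0], "grip": -0.1}, {"offset": [-14, 14, 0], "rot": [0, 0, 0], "grip": -0.1}, {"offset": [-12, 12, 0], "rot": [0, 0, 0], "grip": -0.1}, {"offset": [-6, 6, 0], "rot": [0, 0, 0], "grip": -0.1}, {"offset": [-3, 3, 0], "rot": [0, 0, 0], "grip": -0.1}, {"offset": [0, 0, 0], "rot": [0, 0, 0], "grip": -0.1}, {"offset": [0, 0, 0], "rot": [0, 0, 0], "grip": -0.1}]}}

```text
clock: 17.55
tcp_pos: [0.6302, -0.0861, 0.0899]
tcp_rot: [-0.744, -3.051, 0.001]
ft_force: [-0.6, 0.3, -0.3]
width: 0.549
finger_force: 0.0
```

```bash
python3 - <<'E'
from h import *
st()
E
```

```text
t 17.55 tray -34.5 35.9 z 89.9 F -0.0 -0.7 -0.3 w 0.549 ff 0.0
```

>>> {"fn": "jog_arm", "kwargs": {"moves": [{"offset": [-0.5, 1, 10], "rot": [0, 0, 0], "grip": -0.1}, {"offset": [0, 0.5, 20], "rot": [0, 0, 0], "grip": -0.1}, {"offset": [0, 0, 20], "rot": [0, 0, 0], "grip": -0.1}, {"offset": [0, 0, 15], "rot": [0, 0, 0], "grip": -0.1}, {"offset": [0, 0, 8], "rot": [0, 0, 0], "grip": -0.1}, {"offset": [0, 0, 4], "rot": [0, 0, 0], "grip": -0.1}, {"offset": [0, 0, 2], "rot": [0, 0, 0], "grip": -0.1}, {"offset": [0, 0, 0], "rot": [0, 0, 0], "grip": 0.2}, {"offset": [0, 0, 0], "rot": [0, 0, 0], "grip": 0.5}, {"offset": [0, 0, 0], "rot": [0, 0, 0], "grip": 0.8}, {"offset": [0, 0, 0], "rot": [0, 0, 0], "grip": 0.8}, {"offset": [0, 0, 0], "rot": [0, 0, 0], "grip": 0.8}, {"offset": [0, 0, 0], "rot": [0, 0, 0], "grip": 0.8}], "grip_force": 60}}

```text
clock: 18.63
tcp_pos: [0.6329, -0.0854, 0.0122]
tcp_rot: [0.744, 3.051, -0.001]
ft_force: [-2.8, -3.0, 6.1]
width: 0.261
finger_force: 60.0
```

```bash
python3 -c "
from h import *
st()"
```

```text
t 18.63 tray -36.4 38.1 z 12.2 F 4.0 -1.1 6.1 w 0.261 ff 60.0
```

>>> {"fn": "jog_arm", "kwargs": {"moves": [{"offset": [0, -1, -0.5], "rot": [0, 0, 0], "grip": 0.8}, {"offset": [0, -2, 0], "rot": [0, 0, 0], "grip": 0.8}, {"offset": [0, -3, 0], "rot": [0, 0, 0], "grip": 0.8}, {"offset": [0, -4, 0], "rot": [0, 0, 0], "grip": 0.8}, {"offset": [0, -4, 0], "rot": [0, 0, 0], "grip": 0.8}]}}

```text
clock: 19.05
tcp_pos: [0.6268, -0.0961, 0.0122]
tcp_rot: [0.742, 3.051, 0.002]
ft_force: [1.1, 1.7, 5.4]
width: 0.258
finger_force: 59.9
```

```bash
python3 -c "
from h import *
st()"
```

```text
t 19.05 tray -24.1 37.5 z 12.2 F -2.0 0.2 5.4 w 0.258 ff 59.9
```

>>> {"fn": "jog_arm", "kwargs": {"moves": [{"offset": [0, -4, -0.3], "rot": [0, 0, 0], "grip": 0.8}, {"offset": [0, -4, 0], "rot": [0, 0, 0], "grip": 0.8}, {"offset": [0, -4, 0], "rot": [0, 0, 0], "grip": 0.8}, {"offset": [0, -4, 0], "rot": [0, 0, 0], "grip": 0.8}, {"offset": [0, -4, 0], "rot": [0, 0, 0], "grip": 0.8}, {"offset": [0, -4, 0], "rot": [0, 0, 0], "grip": 0.8}]}}

```text
clock: 19.55
tcp_pos: [0.6151, -0.1183, 0.0122]
tcp_rot: [0.743, 3.052, 0.001]
ft_force: [1.2, 2.8, 5.9]
width: 0.256
finger_force: 59.9
```

```bash
python3 -c "
from h import *
st()"
```

```text
t 19.55 tray 1.0 37.3 z 12.2 F -3.0 -0.2 5.9 w 0.256 ff 59.9
```

>>> {"fn": "jog_arm", "kwargs": {"moves": [{"offset": [0, -4, 0], "rot": [0, 0, 0], "grip": 0.8}, {"offset": [0, -4, 0], "rot": [0, 0, 0], "grip": 0.8}, {"offset": [0, -4, 0], "rot": [0, 0, 0], "grip": 0.8}, {"offset": [0, -4, 0], "rot": [0, 0, 0], "grip": 0.8}, {"offset": [0, -3, 0], "rot": [0, 0, 0], "grip": 0.8}, {"offset": [0, -3, 0], "rot": [0, 0, 0], "grip": 0.8}, {"offset": [0, -2, 0], "rot": [0, 0, 0], "grip": 0.8}, {"offset": [0, -1, 0], "rot": [0, 0, 0], "grip": 0.8}, {"offset": [0, 0, 0], "rot": [0, 0, 0], "grip": 0.8}]}}

```text
clock: 20.3
tcp_pos: [0.6034, -0.1409, 0.0122]
tcp_rot: [0.744, 3.052, 0.0]
ft_force: [0.6, 1.2, 5.9]
width: 0.255
finger_force: 59.9
```

```bash
python3 -c "
from h import *
st()"
```

```text
t 20.3 tray 26.4 37.2 z 12.2 F -1.4 -0.0 5.9 w 0.255 ff 59.9
```

>>> {"fn": "jog_arm", "kwargs": {"moves": [{"offset": [0, -2, -0.2], "rot": [0, 0, 0], "grip": 0.8}, {"offset": [0, -2, 0], "rot": [0, 0, 0], "grip": 0.8}, {"offset": [0, -2, 0], "rot": [0, 0, 0], "grip": 0.8}, {"offset": [0, -1.5, 0], "rot": [0, 0, 0], "grip": 0.8}, {"offset": [0, -0.7, 0], "rot": [0, 0, 0], "grip": 0.8}, {"offset": [0, 0, 0], "rot": [0, 0, 0], "grip": 0.8}]}}

```text
clock: 20.8
tcp_pos: [0.5995, -0.1481, 0.0122]
tcp_rot: [0.744, 3.052, -0.0]
ft_force: [0.8, 1.9, 5.1]
width: 0.256
finger_force: 59.9
```

>>> {"fn": "jog_arm", "kwargs": {"moves": [{"offset": [0, -0.4, 0], "rot": [0, 0, 0], "grip": 0.8}, {"offset": [0, -0.4, 0], "rot": [0, 0, 0], "grip": 0.8}, {"offset": [0, 0, 0], "rot": [0, 0, 0], "grip": 0.8}]}}

```text
clock: 21.05
tcp_pos: [0.5993, -0.1485, 0.0122]
tcp_rot: [0.744, 3.052, 0.0]
ft_force: [0.8, 2.5, 4.7]
width: 0.252
finger_force: 59.9
```

>>> {"fn": "jog_arm", "kwargs": {"moves": [{"offset": [0, -0.4, 0], "rot": [0, 0, 0], "grip": 0.8}, {"offset": [0, -0.3, 0], "rot": [0, 0, 0], "grip": 0.8}, {"offset": [0, 0, 0], "rot": [0, 0, 0], "grip": 0.8}]}}

```text
clock: 21.3
tcp_pos: [0.599, -0.1491, 0.0122]
tcp_rot: [0.743, 3.052, 0.0]
ft_force: [1.1, 2.7, 5.5]
width: 0.259
finger_force: 59.9
```

```bash
python3 -c "
from h import *
st()"
```

```text
t 21.3 tray 35.8 37.0 z 12.2 F -2.9 -0.3 5.5 w 0.259 ff 59.9
```

>>> {"fn": "jog_arm", "kwargs": {"moves": [{"offset": [0, -0.3, 0], "rot": [0, 0, 0], "grip": 0.8}, {"offset": [0, -0.3, 0], "rot": [0, 0, 0], "grip": 0.8}, {"offset": [0, 0, 0], "rot": [0, 0, 0], "grip": 0.8}]}}

```text
clock: 21.55
tcp_pos: [0.5987, -0.1496, 0.0122]
tcp_rot: [0.743, 3.052, 0.0]
ft_force: [1.1, 1.2, 5.3]
width: 0.255
finger_force: 59.9
```

>>> {"fn": "jog_arm", "kwargs": {"moves": [{"offset": [0, -0.3, 0], "rot": [0, 0, 0], "grip": 0.8}, {"offset": [0, -0.3, 0], "rot": [0, 0, 0], "grip": 0.8}, {"offset": [0, 0, 0], "rot": [0, 0, 0], "grip": 0.8}]}}

```text
clock: 21.8
tcp_pos: [0.5985, -0.1502, 0.0122]
tcp_rot: [0.743, 3.052, 0.0]
ft_force: [2.0, 1.6, 5.1]
width: 0.255
finger_force: 59.9
```

>>> {"fn": "jog_arm", "kwargs": {"moves": [{"offset": [0, -0.4, 0], "rot": [0, 0, 0], "grip": 0.8}, {"offset": [0, -0.3, 0], "rot": [0, 0, 0], "grip": 0.8}, {"offset": [0, 0, 0], "rot": [0, 0, 0], "grip": 0.8}]}}

```text
clock: 22.05
tcp_pos: [0.5981, -0.1508, 0.0122]
tcp_rot: [0.744, 3.052, 0.0]
ft_force: [1.1, 1.8, 5.5]
width: 0.253
finger_force: 59.9
```

>>> {"fn": "jog_arm", "kwargs": {"moves": [{"offset": [0, -0.4, 0], "rot": [0, 0, 0], "grip": 0.8}, {"offset": [0, -0.3, 0], "rot": [0, 0, 0], "grip": 0.8}, {"offset": [0, 0, 0], "rot": [0, 0, 0], "grip": 0.8}]}}

```text
clock: 22.3
tcp_pos: [0.5978, -0.1514, 0.0122]
tcp_rot: [0.743, 3.052, 0.0]
ft_force: [1.0, 1.7, 5.5]
width: 0.256
finger_force: 59.9
```

```bash
python3 -c "
from h import *
st()"
```

```text
t 22.3 tray 38.3 37.0 z 12.2 F -1.9 0.1 5.5 w 0.256 ff 59.9
```

>>> {"fn": "jog_arm", "kwargs": {"moves": [{"offset": [0, -0.4, 0], "rot": [0, 0, 0], "grip": 0.8}, {"offset": [0, -0.3, 0], "rot": [0, 0, 0], "grip": 0.8}, {"offset": [0, 0, 0], "rot": [0, 0, 0], "grip": 0.8}]}}

```text
clock: 22.55
tcp_pos: [0.5975, -0.152, 0.0122]
tcp_rot: [0.743, 3.052, 0.0]
ft_force: [1.1, 1.6, 4.5]
width: 0.258
finger_force: 59.9
```

>>> {"fn": "jog_arm", "kwargs": {"moves": [{"offset": [0, -0.4, 0], "rot": [0, 0, 0], "grip": 0.8}, {"offset": [0, -0.3, 0], "rot": [0, 0, 0], "grip": 0.8}, {"offset": [0, 0, 0], "rot": [0, 0, 0], "grip": 0.8}]}}

```text
clock: 22.8
tcp_pos: [0.5972, -0.1525, 0.0122]
tcp_rot: [0.743, 3.052, 0.0]
ft_force: [1.2, 3.1, 5.2]
width: 0.258
finger_force: 59.9
```

```bash
python3 -c "
from h import *
st()"
```

```text
t 22.8 tray 39.6 37.0 z 12.2 F -3.3 -0.4 5.2 w 0.258 ff 59.9
```

>>> {"fn": "jog_arm", "kwargs": {"moves": [{"offset": [0, -0.4, 0], "rot": [0, 0, 0], "grip": 0.8}, {"offset": [0, -0.3, 0], "rot": [0, 0, 0], "grip": 0.8}, {"offset": [0, 0, 0], "rot": [0, 0, 0], "grip": 0.8}]}}

```text
clock: 23.05
tcp_pos: [0.5972, -0.1524, 0.0122]
tcp_rot: [0.743, 3.052, 0.001]
ft_force: [2.0, 3.8, 3.8]
width: 0.26
finger_force: 59.8
```

>>> {"fn": "jog_arm", "kwargs": {"moves": [{"offset": [0, -0.4, 0], "rot": [0, 0, 0], "grip": 0.8}, {"offset": [0, -0.3, 0], "rot": [0, 0, 0], "grip": 0.8}, {"offset": [0, 0, 0], "rot": [0, 0, 0], "grip": 0.8}]}}

```text
clock: 23.3
tcp_pos: [0.5972, -0.1525, 0.0122]
tcp_rot: [0.742, 3.052, 0.002]
ft_force: [3.3, 5.1, 5.5]
width: 0.26
finger_force: 59.8
```

```bash
python3 -c "
from h import *
st()"
```

```text
t 23.3 tray 39.6 37.0 z 12.2 F -6.0 0.6 5.5 w 0.26 ff 59.8
```

>>> {"fn": "jog_arm", "kwargs": {"moves": [{"offset": [0, -0.4, 0], "rot": [0, 0, 0], "grip": 0.8}, {"offset": [0, -0.4, 0], "rot": [0, 0, 0], "grip": 0.8}, {"offset": [0, 0, 0], "rot": [0, 0, 0], "grip": 0.8}]}}

```text
clock: 23.55
tcp_pos: [0.5973, -0.1525, 0.0122]
tcp_rot: [0.741, 3.052, 0.004]
ft_force: [4.8, 6.8, 4.4]
width: 0.26
finger_force: 59.8
```

```bash
python3 -c "
from h import *
st()"
```

```text
t 23.55 tray 39.6 37.0 z 12.2 F -8.2 1.2 4.4 w 0.26 ff 59.8
```

>>> {"fn": "jog_arm", "kwargs": {"moves": [{"offset": [0, -0.4, 0], "rot": [0, 0, 0], "grip": 0.8}, {"offset": [0, -0.4, 0], "rot": [0, 0, 0], "grip": 0.8}, {"offset": [0, -0.2, 0], "rot": [0, 0, 0], "grip": 0.8}, {"offset": [0, 0, 0], "rot": [0, 0, 0], "grip": 0.8}, {"offset": [0, 0, 0], "rot": [0, 0, 0], "grip": 0.8}, {"offset": [0, 0, 0], "rot": [0, 0, 0], "grip": 0.8}]}}

```text
clock: 24.05
tcp_pos: [0.5972, -0.1525, 0.0122]
tcp_rot: [0.74, 3.052, 0.005]
ft_force: [5.2, 7.2, 3.5]
width: 0.254
finger_force: 59.8
```

```bash
python3 -c "
from h import *
st()"
```

```text
t 24.05 tray 39.6 37.0 z 12.2 F -8.8 1.3 3.5 w 0.254 ff 59.8
```

>>> {"fn": "jog_arm", "kwargs": {"moves": [{"offset": [0, 0, 0], "rot": [0, 0, 0], "grip": 0.8}, {"offset": [0, 0, 0], "rot": [0, 0, 0], "grip": 0.8}, {"offset": [0, 0, 0], "rot": [0, 0, 0], "grip": 0.8}, {"offset": [0, 0, 0], "rot": [0, 0, 0], "grip": 0.8}, {"offset": [0, 0, 0], "rot": [0, 0, 0], "grip": 0.8}, {"offset": [0, 0, 0], "rot": [0, 0, 0], "grip": 0.8}]}}

```text
clock: 24.55
tcp_pos: [0.5972, -0.1525, 0.0122]
tcp_rot: [0.741, 3.052, 0.005]
ft_force: [4.7, 8.1, 4.0]
width: 0.258
finger_force: 59.8
```

```bash
python3 -c "
from h import *
st()"
```

```text
t 24.55 tray 39.6 36.9 z 12.2 F -9.3 0.4 4.0 w 0.258 ff 59.8
```

>>> {"fn": "jog_arm", "kwargs": {"moves": [{"offset": [0, -0.4, 0], "rot": [0, 0, 0], "grip": 0.8}, {"offset": [0, -0.4, 0], "rot": [0, 0, 0], "grip": 0.8}, {"offset": [0, 0, 0], "rot": [0, 0, 0], "grip": 0.8}, {"offset": [0, 0, 0], "rot": [0, 0, 0], "grip": 0.8}, {"offset": [0, 0, 0], "rot": [0, 0, 0], "grip": 0.8}, {"offset": [0, 0, 0], "rot": [0, 0, 0], "grip": 0.8}, {"offset": [0, 0, 0], "rot": [0, 0, 0], "grip": 0.8}, {"offset": [0, 0, 0], "rot": [0, 0, 0], "grip": 0.8}, {"offset": [0, 0, 0], "rot": [0, 0, 0], "grip": 0.8}, {"offset": [0, 0, 0], "rot": [0, 0, 0], "grip": 0.8}]}}

```text
clock: 25.38
tcp_pos: [0.5972, -0.1525, 0.0123]
tcp_rot: [0.74, 3.052, 0.006]
ft_force: [5.9, 9.5, 3.5]
width: 0.258
finger_force: 59.8
```

```bash
python3 -c "
from h import *
st()"
```

```text
t 25.38 tray 39.6 37.0 z 12.3 F -11.2 0.9 3.5 w 0.258 ff 59.8
```

>>> {"fn": "jog_arm", "kwargs": {"moves": [{"offset": [0, 1, 0], "rot": [0, 0, 0], "grip": 0.8}, {"offset": [0, 1, 0], "rot": [0, 0, 0], "grip": 0.8}, {"offset": [0, 0.6, 0], "rot": [0, 0, 0], "grip": 0.8}, {"offset": [-0.4, 0, 0], "rot": [0, 0, 0], "grip": 0.8}, {"offset": [-0.4, 0, 0], "rot": [0, 0, 0], "grip": 0.8}, {"offset": [0, 0, 0], "rot": [0, 0, 0], "grip": 0.8}]}}

```text
clock: 25.88
tcp_pos: [0.5972, -0.1525, 0.0122]
tcp_rot: [-0.742, -3.052, -0.003]
ft_force: [1.3, 6.5, 7.7]
width: 0.259
finger_force: 60.2
```

```bash
python3 -c "
from h import *
st()"
```

```text
t 25.88 tray 39.6 36.9 z 12.2 F -6.4 -1.8 7.7 w 0.259 ff 60.2
```

>>> {"fn": "jog_arm", "kwargs": {"moves": [{"offset": [0, 0.8, -0.4], "rot": [0, 0, 0], "grip": 0.8}, {"offset": [-0.4, 0, -0.2], "rot": [0, 0, 0], "grip": 0.8}, {"offset": [-0.4, 0, 0], "rot": [0, 0, 0], "grip": 0.8}, {"offset": [0, 0, 0], "rot": [0, 0, 0], "grip": 0.8}]}}

```text
clock: 26.22
tcp_pos: [0.5972, -0.1525, 0.0122]
tcp_rot: [-0.742, -3.05, -0.002]
ft_force: [0.2, 6.8, 4.5]
width: 0.257
finger_force: 59.9
```

```bash
python3 -c "
from h import *
st()"
```

```text
t 26.22 tray 39.6 36.9 z 12.2 F -6.2 -2.9 4.5 w 0.257 ff 59.9
```

>>> {"fn": "jog_arm", "kwargs": {"moves": [{"offset": [0, 0.8, 0], "rot": [0, 0, 0], "grip": 0.8}, {"offset": [-0.3, 0.4, 0], "rot": [0, 0, 0], "grip": 0.8}, {"offset": [-0.3, 0, 0], "rot": [0, 0, 0], "grip": 0.8}, {"offset": [0, 0, 0], "rot": [0, 0, 0], "grip": 0.8}]}}

```text
clock: 26.55
tcp_pos: [0.5985, -0.1532, 0.0122]
tcp_rot: [-0.743, -3.051, 0.001]
ft_force: [-0.9, 3.9, 1.9]
width: 0.259
finger_force: 59.5
```

```bash
python3 -c "
from h import *
st()"
```

```text
t 26.55 tray 39.6 38.4 z 12.2 F -3.0 -2.6 1.9 w 0.259 ff 59.5
```

>>> {"fn": "jog_arm", "kwargs": {"moves": [{"offset": [-0.4, 0, 0], "rot": [0, 0, 0], "grip": 0.8}, {"offset": [-0.3, 0, 0], "rot": [0, 0, 0], "grip": 0.8}, {"offset": [0, 0, 0], "rot": [0, 0, 0], "grip": 0.8}]}}

```text
clock: 26.8
tcp_pos: [0.5996, -0.1536, 0.0122]
tcp_rot: [-0.743, -3.052, 0.001]
ft_force: [1.1, 2.8, -1.8]
width: 0.255
finger_force: 59.1
```

>>> {"fn": "jog_arm", "kwargs": {"moves": [{"offset": [-0.4, 0, 0], "rot": [0, 0, 0], "grip": 0.8}, {"offset": [-0.3, 0, 0], "rot": [0, 0, 0], "grip": 0.8}, {"offset": [0, 0, 0], "rot": [0, 0, 0], "grip": 0.8}]}}

```text
clock: 27.05
tcp_pos: [0.5995, -0.1537, 0.0122]
tcp_rot: [-0.743, -3.05, 0.0]
ft_force: [-2.3, 2.3, -1.6]
width: 0.256
finger_force: 59.2
```

```bash
python3 -c "
from h import *
st()"
```

```text
t 27.05 tray 39.6 39.5 z 12.2 F -1.0 -3.1 -1.6 w 0.256 ff 59.2
```

>>> {"fn": "jog_arm", "kwargs": {"moves": [{"offset": [-0.4, 0, 0.4], "rot": [0, 0, 0], "grip": 0.8}, {"offset": [-0.4, 0, 0], "rot": [0, 0, 0], "grip": 0.8}, {"offset": [0, 0, 0], "rot": [0, 0, 0], "grip": 0.8}]}}

```text
clock: 27.3
tcp_pos: [0.5995, -0.1537, 0.0122]
tcp_rot: [-0.743, -3.049, -0.0]
ft_force: [-6.8, 3.6, 5.2]
width: 0.253
finger_force: 59.9
```

```bash
python3 -c "
from h import *
st()"
```

```text
t 27.3 tray 39.6 39.5 z 12.2 F -0.1 -7.6 5.2 w 0.253 ff 59.9
```

>>> {"fn": "jog_arm", "kwargs": {"moves": [{"offset": [-0.3, 0, 0], "rot": [0, 0, 0], "grip": 0.8}, {"offset": [-0.3, 0, 0], "rot": [0, 0, 0], "grip": 0.8}, {"offset": [0, 0, 0], "rot": [0, 0, 0], "grip": 0.8}]}}

```text
clock: 27.55
tcp_pos: [0.5995, -0.1536, 0.0122]
tcp_rot: [-0.742, -3.048, -0.001]
ft_force: [-7.9, 4.9, 5.4]
width: 0.258
finger_force: 60.1
```

```bash
python3 -c "
from h import *
st()"
```

```text
t 27.55 tray 39.6 39.5 z 12.2 F -0.7 -9.3 5.4 w 0.258 ff 60.1
```

>>> {"fn": "jog_arm", "kwargs": {"moves": [{"offset": [-0.3, 0, 0], "rot": [0, 0, 0], "grip": 0.8}, {"offset": [-0.3, 0, 0], "rot": [0, 0, 0], "grip": 0.8}, {"offset": [0, 0, 0], "rot": [0, 0, 0], "grip": 0.8}, {"offset": [0, 0, 0], "rot": [0, 0, 0], "grip": 0.8}, {"offset": [0, 0, 0], "rot": [0, 0, 0], "grip": 0.8}, {"offset": [0, 0, 0], "rot": [0, 0, 0], "grip": 0.8}, {"offset": [0, 0, 0], "rot": [0, 0, 0], "grip": 0.8}, {"offset": [0, 0, 0], "rot": [0, 0, 0], "grip": 0.8}, {"offset": [0, 0, 0], "rot": [0, 0, 0], "grip": 0.8}, {"offset": [0, 0, 0], "rot": [0, 0, 0], "grip": 0.8}]}}

```text
clock: 28.38
tcp_pos: [0.5995, -0.1536, 0.0122]
tcp_rot: [-0.742, -3.047, -0.001]
ft_force: [-9.8, 5.5, 7.6]
width: 0.255
finger_force: 60.3
```

```bash
python3 -c "
from h import *
st()"
```

```text
t 28.38 tray 39.6 39.5 z 12.2 F -0.4 -11.2 7.6 w 0.255 ff 60.3
```

>>> {"fn": "jog_arm", "kwargs": {"moves": [{"offset": [0.5, -0.4, 0], "rot": [0, 0, 0], "grip": 0.8}, {"offset": [0.5, -0.4, 0], "rot": [0, 0, 0], "grip": 0.8}, {"offset": [0.2, -0.4, -0.2], "rot": [0, 0, 0], "grip": 0.8}, {"offset": [0, 0, 0], "rot": [0, 0, 0], "grip": 0.8}, {"offset": [0, 0, 0], "rot": [0, 0, 0], "grip": 0.8}, {"offset": [0, 0, 0], "rot": [0, 0, 0], "grip": 0.8}]}}

```text
clock: 28.88
tcp_pos: [0.5996, -0.1537, 0.0122]
tcp_rot: [-0.742, -3.05, -0.002]
ft_force: [-4.9, 6.1, 1.4]
width: 0.256
finger_force: 59.6
```

```bash
python3 -c "
from h import *
st()"
```

```text
t 28.88 tray 39.6 39.6 z 12.2 F -3.1 -7.2 1.4 w 0.256 ff 59.6
```

>>> {"fn": "jog_arm", "kwargs": {"moves": [{"offset": [0, 0, 0], "rot": [0, 0, 0], "grip": 0.4}, {"offset": [0, 0, 0], "rot": [0, 0, 0], "grip": 0.1}, {"offset": [0, 0, 0], "rot": [0, 0, 0], "grip": -0.1}, {"offset": [0, 0, 0], "rot": [0, 0, 0], "grip": -0.1}, {"offset": [0, 0, 0], "rot": [0, 0, 0], "grip": -0.1}, {"offset": [0, 0, -4], "rot": [0, 0, 0], "grip": -0.1}, {"offset": [0, 0, -10], "rot": [0, 0, 0], "grip": -0.1}, {"offset": [0, 0, -20], "rot": [0, 0, 0], "grip": -0.1}, {"offset": [0, 0, -25], "rot": [0, 0, 0], "grip": -0.1}, {"offset": [0, 0, -25], "rot": [0, 0, 0], "grip": -0.1}, {"offset": [20, 0, -25], "rot": [0, 0, 0], "grip": -0.1}, {"offset": [30, 0, -20], "rot": [0, 0, 0], "grip": -0.1}, {"offset": [20, 0, 0], "rot": [0, 0, 0], "grip": -0.1}, {"offset": [0, 0, 0], "rot": [0, 0, 0], "grip": -0.1}, {"offset": [0, 0, 0], "rot": [0, 0, 0], "grip": -0.1}]}}

```text
clock: 30.13
tcp_pos: [0.5386, -0.1224, 0.1427]
tcp_rot: [0.742, 3.051, 0.001]
ft_force: [0.4, 0.3, -0.7]
width: 0.551
finger_force: 0.0
```

```bash
python3 - <<'E'
from h import *
st()
d=imaging.snapshot("wrist"); np.savez("w6.npz",**d); cv2.imwrite("pics/w6.png",cv2.resize(d["color"][100:400,130:530,::-1],None,fx=2,fy=2,interpolation=2))
E
```

```text
t 30.13 tray 39.7 -28.9 z 142.7 F -0.4 0.2 -0.7 w 0.551 ff 0.0
```

View pics/w6.png

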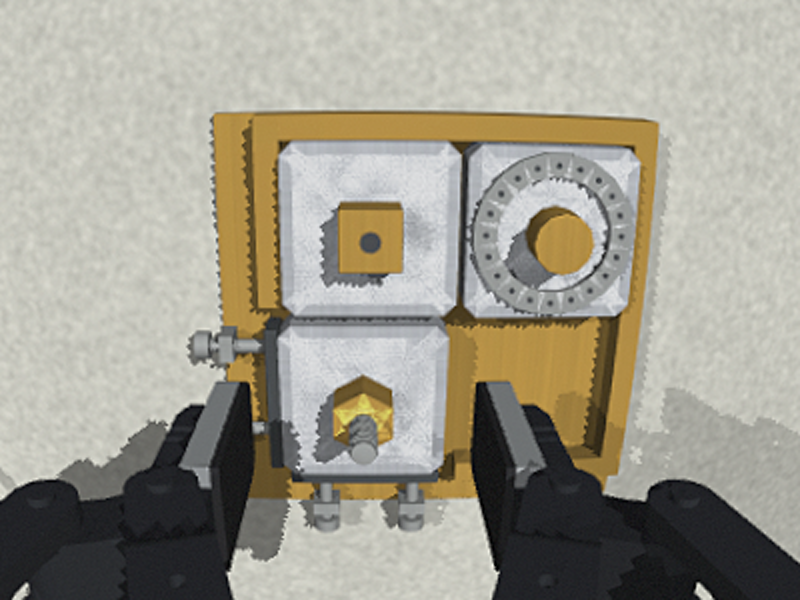

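The final view shows the block in cell1, the ring in cell0, and the stud carrier bearing on both bars: its left edge is at x≈280 and its lower edge at y≈475. The gripper is clear, so I'm handing in.

```bash
python3 -c "
from bench import manip
print(manip.sign_off())"
```

```text
the job is handed in; nothing more can be done
None
```

The job is handed in at about 30 s of the 70 s allowed: the ring carrier is in the empty corner, the block carrier is in the place the ring left, and the stud carrier is in the station against both bars. Each bar was pressed at about 11 N measured at the wrist and held about a second, the final picture shows all three in place, and finding the finger height took one gentle 11 N touch on the ring carrier's hub before the first slide.

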